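# Release and slide back the slicer's bay cover

### The arm

A 6-joint arm with a two-finger parallel gripper is mounted at the origin on the work surface. World frame = base frame: x ahead of the robot, y to its left, z up, the work surface at z = 0. Lengths are in m, angles in degrees, forces in N, time in s.
With the tool pointing down it reaches from about 0.425 to 0.95 m from the base axis. Payload 14.7 kg.
Tool frame: the origin (TCP) lies between the finger pads; the fingertips stand 11 mm ahead of it and the grasp point (between the pads) lies 8 mm behind it; y points along the fingers, x is the direction in which the jaws open and shut, and the axes are right-handed (so a half turn about y gives the same grasp; the last joint's range is limited). The gripper opens to 85 mm and grips with 20 to 120 N. Pads are 22 mm wide; open, the fingers measure 114 mm over their backs; the gripper's body (76 mm by 85 mm) begins 54 mm behind the grasp point. The pads swing forward as they close: fully open they stand 13 mm farther back than shut.
Start: joints at [60.986, 27.513, 91.461, -0, 61.026, -2.67], TCP at [0.288, 0.582, 0.207] pointing down, gripper open.
Joint ranges: [-157.49, 157.49], [-46.99, 117.5], [13.45, 153.17], [-89.5, 269.5], [5.16, 153.95], [-167.48, 167.48]. Speed limits (degrees/s): [108.29, 108.29, 136.94, 172.46, 172.46, 172.46].

### API

Orientations are given as [roll, pitch, yaw] about the fixed x, y, z axes, in that order (R = Rz(yaw) Ry(pitch) Rx(roll)).
In Python, from plant import ctrl gives the robot as it stands. Calls block until the motion is done:
- ctrl.move_pose(position, orientation): joint-space move of the TCP to a pose.
- ctrl.servo_line(position, ori=None, speed=0.15): straight line of the TCP; ori=None keeps the orientation; speed is the mean speed in m/s.
- ctrl.move_joints(angles): joint-space move.
- ctrl.grip(opening): finger opening in m; the grip force is fixed at half the most; returns when the fingers have stopped.
- ctrl.wait(seconds).
- ctrl.solve_ik(position, orientation): joint angles nearest the present ones, or None.
- ctrl.camera(name): name is "scene" or "top" or "wrist"; returns a dict with "img" (420x560x3 uint8, red, green, blue), "range_z" (420x560 float32, m along the optical axis (not along the pixel's ray), 0 where there is no reading), "fx", "fy", "cx", "cy" (pixels), "view" (4x4, takes a point from world to camera coordinates); the wrist camera has in their place "hand_eye" (4x4, takes a point from camera to tool coordinates, whose origin is the TCP and whose axes are the tool frame's). Camera axes: x right, y down, z forward; pixel columns grow to the right and rows downward; lengths in m; the calibration is good to about 2 mm. A picture is of the moment at which its call begins: read the wrist's pose just before it.
A pose or a line that the arm cannot do raises ctrl.MotionError and nothing moves.
- ctrl.sign_off(): hands the job in, once; it reports no verdict.
Readings, each from a call of its own:
- ctrl.read_time(): time.
- ctrl.read_joint_pos(): joint angles.
- ctrl.read_qvel(): joint speeds.
- ctrl.read_tau(): joint torques, N m.
- ctrl.read_tcp_pos(): TCP position.
- ctrl.read_ee_rot(): TCP orientation.
- ctrl.read_wrist_force(): force on the tool from outside, world axes, zero at the start.
- ctrl.read_wrist_torque(): the same for the moment, N m.
- ctrl.read_finger_gap(): finger opening in m.
Only numpy, scipy, OpenCV 4.12 (cv2) and the standard library are available. Lean on these libraries where they do the work, as an engineer would, in place of code of your own. Each camera call takes 0.05 s, during which the arm holds its last target. There are 200 camera calls.

### The job

Open the cutter bay of the herb slicer for cleaning: with your fingertips press the black snap tab all the way down, then push the released steel cover by its raised ledge along its rails, off its seat and over the pressed tab, until the opening under it is completely uncovered. Do not lift the cover, and leave the jar, the dish and the brush where they are.

Things in the scene. Friction and masses are not known exactly. Their poses are not given: they have to be found in the camera images.
- slicer: Fixed steel bench slicer, y -290 to +150, x -75 to +75 mm; flat deck 100 mm above the table. Origin on the table; cover opens to its +y. Lipped rails at |x| 45 to 62 mm and end stops (inner faces y -112, +136 mm) rise 17 mm above the deck. Bay opening x +-35, y -90 to -10 mm, under the cover. Slicing head beyond y -200 mm, 185 mm high, lever to y -410 mm, 175 mm high.
- tab_top (a point): Centre of the top of the black snap tab, 40 mm (slicer x) by 36 mm (slicer y), at slicer x 0, y +30 mm. Up, it stands 13 mm above the deck, 2 mm beyond the cover's leading (+y) edge, and blocks the cover. Open deck lies beyond it.
- snap_tab (a joint): Travel of the snap tab in m: 0 fully up, 0.010 fully in (top then 3 mm above the deck). Press straight down with 6 to 8 N; it stays where it is left. The cover passes over it from 0.008 on.
- cover: Steel plate 100 (x) by 120 (y) by 6 mm, 0.25 to 0.5 kg; origin at the centre of its underside, axes parallel to the slicer's. It slides on runners, underside 6 mm above the deck, under the rail lips (1.5 mm play). Seated: slicer y -50 mm; against the end stop: y +76 mm. The bay is completely uncovered once its origin is beyond y +50 mm (100 mm of travel).
- push_face (a point): Centre of the upright back face (facing slicer -y) of the wedge-shaped ledge on the cover, 60 mm wide (x), rising 20 mm above the plate. The point is 15 mm to -y of the cover's origin, 10 mm above the plate's top. Behind the face lie 45 mm of bare plate for a fingertip. Sliding takes 2 to 6 N.
- jar: Amber glass jar with steel cap, 64 mm wide, 85 mm high, standing on the table on the +x side of the slicer; origin at its underside. Bystander.
- dish: White bowl, 90 mm wide, 35 mm high, on the table on the slicer's +x side; origin at its underside. Bystander.
- brush: Wooden cleaning brush, 170 mm long, lying on the table on the slicer's -x side; origin at its underside. Bystander.
Things that resemble listed ones, but are neither listed nor needed, are in the scene too. What is shaped like the cover but green or turquoise is not meant.

How it is judged (in metres and radians):
On the way, in this order (a step that is already met when the one before it is completed fails the run):
1. the snap tab is pressed in while the cover is still on its seat (value of joint snap_tab above 0.008 m and y of cover in the frame of slicer below -0.044 m), for 0.2 s.
2. the cover is pushed along its rails until the opening is uncovered (y of cover in the frame of slicer above 0.05 m), for 0.2 s.
At the end, for the whole second after the job is handed in: The cover lies flat and at rest on its rails, slid at least 100 mm from its seat (origin beyond slicer y = +50 mm), so that the bay opening is completely uncovered; the snap tab is still in (more than 7 mm) (y of cover in the frame of slicer above 0.05 m and z of cover in the frame of slicer between 0.1 and 0.112 m and angle between cover's own z axis and vertical below 0.08 rad and value of joint snap_tab above 0.007 m and linear speed of cover below 0.02 m/s); the robot touches nothing.
It fails at once if the cover is lifted (more than 10 mm) or tipped (z of cover in the frame of slicer above 0.116 m or angle between cover's own z axis and vertical above 0.2 rad).
It fails at once if the jar, dish or brush is moved by more than 30 mm or the jar is tipped (distance of any of jar, dish, brush from where it was at the start of the episode above 0.03 m or angle between jar's own z axis and vertical above 0.4 rad).
It also fails if it takes over 48 s, if anything falls off the work surface, if the arm or the gripper's body presses on something with over 40 N, if the wrist force passes 120 N, or if a joint passes its speed limit or range.

## Working session

There is one attempt and no reset: what is moved stays moved. The work goes in short steps, each a Python script; the robot and the scene stay as the last script left them, time stands still between calls to the robot, and variables do not carry over. Pictures are saved under pics/ and viewed, about 8 in all and at most 12, crops included, and the job is handed in when it is done.

```bash
ls; mkdir -p pics
cat > h.py <<'E'
import numpy as np, cv2
from plant import ctrl
def shot(name,fn):
    T=None
    if name=="wrist":
        p=np.array(ctrl.read_tcp_pos()); o=ctrl.read_ee_rot()
        from scipy.spatial.transform import Rotation as R
        T=np.eye(4); T[:3,:3]=R.from_euler('xyz',o,degrees=True).as_matrix(); T[:3,3]=p
    c=ctrl.camera(name)
    M=T@c["hand_eye"] if T is not None else np.linalg.inv(c["view"])
    z=c["range_z"]; v,u=np.mgrid[:z.shape[0],:z.shape[1]]
    P=np.stack([(u-c["cx"])/c["fx"]*z,(v-c["cy"])/c["fy"]*z,z],-1)@M[:3,:3].T+M[:3,3]
    P[z==0]=np.nan
    cv2.imwrite(f"pics/{fn}.png",c["img"][...,::-1]); np.savez(f"pics/{fn}.npz",P=P,img=c["img"],M=M,K=[c["fx"],c["fy"],c["cx"],c["cy"]])
    return c,P
E
python3 - <<'E'
from h import *
shot("top","top");shot("scene","scene")
a=cv2.imread("pics/top.png");b=cv2.imread("pics/scene.png")
print(ctrl.read_time(),ctrl.read_tcp_pos(),ctrl.read_ee_rot(),ctrl.read_wrist_force(),ctrl.read_finger_gap())
E
```

```text
pics
0.1 [0.28824622 0.58214721 0.20654874] [-8.99960376e+01  6.16591810e-02  6.36505548e+01] [-0.52245838 -0.33326157 -0.32389882] 0.08547014749237213
```

View pics/top.png

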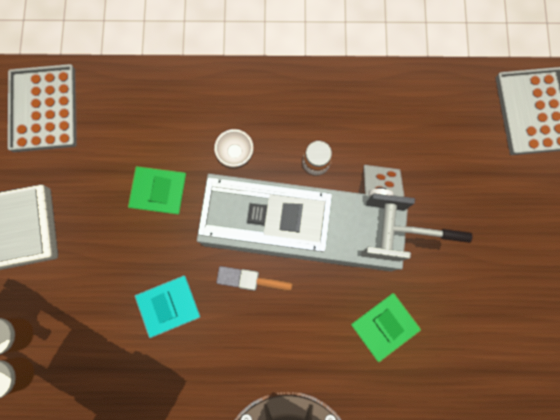

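View pics/scene.png

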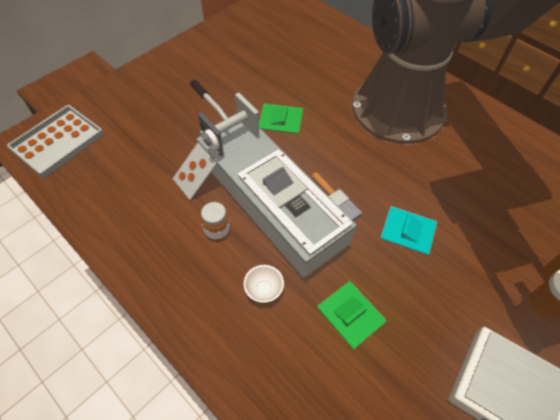

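Top view: the cover is the bare steel plate on the slicer, with its dark ledge at about (291,217) and the black tab at (257,214). The look-alikes are green plates at (157,190) and (386,327) and a turquoise one at (167,306), all loose on the table. I'm choosing the steel one. Jar is at (318,155), dish (234,148), brush (255,280). Slicer +y points left in the image.

Run:
```python
from h import *
d=np.load("pics/top.npz");P=d["P"];img=d["img"].astype(int)
def info(u,v): print((u,v),P[v,u].round(4),img[v,u])
for q in [(291,217),(257,214),(275,215),(225,215),(360,230),(264,183),(318,155)]: info(*q)
Z=P[...,2]
sub=np.zeros(Z.shape,bool); sub[165:280,190:420]=1
m=sub&(Z>.09)&(Z<.122)
n,l,s,c=cv2.connectedComponentsWithStats(m.astype(np.uint8)); k=1+s[1:,4].argmax()
q=P[l==k][:,:2]; r=cv2.minAreaRect((q*1000).astype(np.float32)); print("body",r)
m=sub&(Z>.113)&(Z<.121)&(img.min(-1)>200)
n,l,s,c=cv2.connectedComponentsWithStats(m.astype(np.uint8)); k=1+s[1:,4].argmax()
print("rail",cv2.minAreaRect((P[l==k][:,:2]*1000).astype(np.float32)),np.median(Z[l==k]))
m=np.zeros(Z.shape,bool);m[200:235,240:310]=1; m&=img.max(-1)<110
n,l,s,c=cv2.connectedComponentsWithStats(m.astype(np.uint8))
for k in range(1,n):
  if s[k,4]>30: print("dark",c[k],s[k,4],np.median(P[l==k],0),cv2.minAreaRect((P[l==k][:,:2]*1000).astype(np.float32)))
```

```text
(291, 217) [ 0.5163 -0.0019  0.1256] [108 110 108]
(257, 214) [0.5246 0.0705 0.112 ] [135 137 131]
(275, 215) [0.522  0.032  0.1159] [232 234 224]
(225, 215) [0.5239 0.1401 0.1013] [185 194 184]
(360, 230) [ 0.493  -0.1508  0.1014] [184 192 182]
(264, 183) [0.5964 0.0567 0.0975] [179 188 178]
(318, 155) [ 0.664  -0.0633  0.0872] [227 228 218]
body ((514.87353515625, -26.759292602539062), (440.3072509765625, 151.2060089111328), 82.69589233398438)
rail ((525.0802612304688, 53.61724853515625), (267.7077331542969, 124.06493377685547), 82.63317108154297) 0.11706491436049027
dark [256.30319149 214.37234043] 188 [0.52218783 0.07280562 0.11173703] ((525.9559936523438, 71.98947143554688), (36.04356384277344, 40.85363006591797), 81.73664855957031)
dark [288.43514644 217.11297071] 239 [nan nan nan] ((517.0258178710938, 1.1009063720703125), (30.481325149536133, 53.38542556762695), 81.85636138916016)
```

Three independent fits agree: slicer origin is about (0.5235, 0.0422) with yaw -7.35°. Next I close the gripper, move above the tab and take a close look.

```bash
cat >> h.py <<'E'
O=np.array([.5235,.0422]);YAW=-7.35;a=np.radians(YAW)
def W(x,y,z): return [O[0]+np.cos(a)*x-np.sin(a)*y,O[1]+np.sin(a)*x+np.cos(a)*y,z]
ORI=[-90,0,YAW]
E
python3 - <<'E'
from h import *
ctrl.grip(0.0)
ctrl.move_pose(W(0,30,0)[:0] or W(0,.03,.205),ORI)
print(ctrl.read_time(),ctrl.read_tcp_pos(),ctrl.read_ee_rot(),ctrl.read_joint_pos(),ctrl.read_wrist_force(),ctrl.read_finger_gap())
c,P=shot("wrist","w1")
img=c["img"].astype(int);Z=P[...,2]
S=(P[...,:2]-O)@np.array([[np.cos(a),-np.sin(a)],[np.sin(a),np.cos(a)]])
m=(img.max(-1)<120)&(Z>.105)&(Z<.14)
n,l,s,cc=cv2.connectedComponentsWithStats(m.astype(np.uint8))
for k in range(1,n):
  if s[k,4]>200: q=P[l==k]; t=S[l==k]; print(cc[k],s[k,4],np.percentile(q[:,2],[5,50,95]).round(4),np.percentile(t,[2,98],axis=0).round(4))
E
```

```text
2.8917 [0.52738775 0.07270031 0.20499935] [-8.99918667e+01 -1.52743272e-03 -7.27492295e+00] [4.58031303e+00 1.82682927e+01 1.07014832e+02 9.36693545e-03
 5.47137096e+01 1.18498252e+01] [0.06842297 0.21193153 0.52378342] -0.00010360667832144143
[272.23544974 208.9973545 ] 1890 [0.1095 0.1111 0.1125] [[-0.0208  0.0113]
 [ 0.0173  0.0455]]
```

View pics/w1.png

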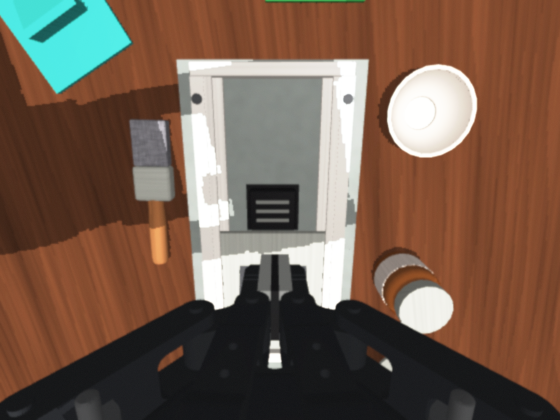

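The close view confirms the choice: black ribbed tab at (273,207) between the rails, steel plate below it, brush left, jar and dish right. I press it now while watching force.

Run:
```python
from h import *
ctrl.servo_line(W(0,.03,.130),ORI,speed=.08)
f0=np.array(ctrl.read_wrist_force())
for z in np.arange(.127,.1065,-.0015):
    ctrl.servo_line(W(0,.03,z),ORI,speed=.02)
    f=np.array(ctrl.read_wrist_force())-f0
    print(round(z,4),np.array(ctrl.read_tcp_pos()).round(4)[2],f.round(1),round(ctrl.read_time(),2))
    if f[2]>14: break
```

```text
0.127 0.1271 [ 0.  1. -0.] 4.33
0.1255 0.1254 [ 0.  -0.4 -0.9] 4.58
0.124 0.1239 [-1.2  0.3 -1.1] 4.83
0.1225 0.1224 [-0.6  0.6  0.2] 5.08
0.121 0.1209 [-0.7  0.9 -0.3] 5.33
0.1195 0.1194 [ 0.  -0.3 -0.6] 5.58
0.118 0.1179 [-0.8 -0.2 -0.4] 5.83
0.1165 0.1164 [-0.1  0.1 -1.6] 6.08
0.115 0.1149 [-0.3  0.8  0.2] 6.33
0.1135 0.1134 [ 0.  -0.5 -0.8] 6.58
0.112 0.1119 [-0.7  0.6 -0.5] 6.83
0.1105 0.1104 [-1.4  0.1  0. ] 7.08
0.109 0.1089 [-0.2  0.4 -0.2] 7.33
0.1075 0.1074 [-0.1  0.6  0.1] 7.58
```

No contact is felt 16 mm below where the tab top was expected. I look before going on.

Run:
```python
from h import *
print(ctrl.read_finger_gap(),ctrl.read_tcp_pos(),ctrl.read_wrist_force(),ctrl.read_tau())
c,P=shot("wrist","w2"); c2,P2=shot("scene","s2")
w=cv2.imread("pics/w2.png"); s=cv2.imread("pics/s2.png")[130:290,200:380]
s=cv2.resize(s,None,fx=2.2,fy=2.2); w=cv2.resize(w[100:352,140:420],None,fx=1.4,fy=1.4)[:352]
s=s[:352]; h=min(len(s),len(w)); cv2.imwrite("pics/c2.png",np.hstack([w[:h],s[:h]]))
```

```text
0.00046474280172060226 [0.52727288 0.07194634 0.10739743] [0.26807365 0.44751392 0.64637321] [-2.04973920e-03 -8.00352359e+01 -3.14433682e+01 -1.79597678e-04
 -4.11474472e-02  8.32736214e-05]
```

View pics/c2.png

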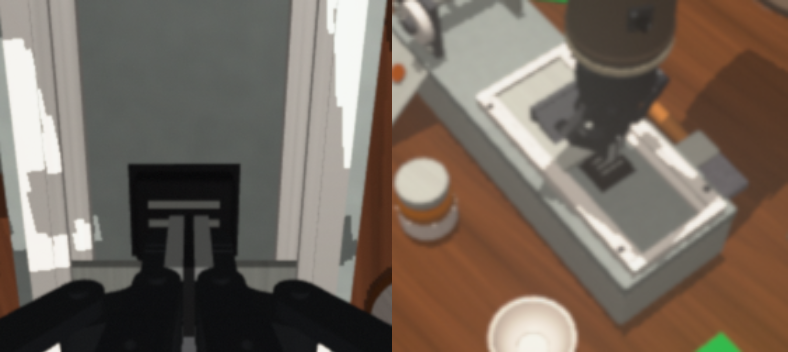

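The fingertips (light bars near (185,235) in the left half) are over the tab, right in plan. I use depth to see tab height and tip height.

Run:
```python
from h import *
d=np.load("pics/w2.npz");P=d["P"]
S=(P[...,:2]-O)@np.array([[np.cos(a),-np.sin(a)],[np.sin(a),np.cos(a)]])
# crop px -> full: u=140+U/1.4, v=100+V/1.4
for U,V in [(185,185),(150,205),(145,190),(225,230),(180,120),(150,270),(230,268),(85,268),(175,225),(175,240),(175,260),(205,225),(205,250),(190,230)]:
    u,v=int(140+U/1.4),int(100+V/1.4); print((U,V),S[v,u].round(4),P[v,u,2].round(4),d["img"][v,u])
```

```text
(185, 185) [-0.0013  0.0432] 0.1102 [14 14 15]
(150, 205) [-0.015   0.0358] 0.1124 [82 82 78]
(145, 190) [-0.0171  0.0419] 0.1114 [13 12 14]
(225, 230) [0.0142 0.0253] 0.113 [14 14 15]
(180, 120) [-0.0036  0.0671] 0.0993 [90 94 90]
(150, 270) [-0.0099  0.0425] 0.1715 [14 14 16]
(230, 268) [0.0118 0.0372] 0.1617 [15 15 16]
(85, 268) [-0.0428  0.0076] 0.1117 [100 100  94]
(175, 225) [-0.0042  0.0417] 0.1428 [71 72 70]
(175, 240) [-0.004   0.0411] 0.1522 [70 70 69]
(175, 260) [-0.0036  0.0412] 0.1641 [70 70 69]
(205, 225) [0.0053 0.0407] 0.1407 [71 72 70]
(205, 250) [0.0047 0.0416] 0.1592 [71 72 70]
(190, 230) [0.0003 0.0409] 0.1451 [13 12 13]
```

Run:
```python
from h import *
d=np.load("pics/w2.npz");P=d["P"]
S=(P[...,:2]-O)@np.array([[np.cos(a),-np.sin(a)],[np.sin(a),np.cos(a)]])
for u in (265,273,286):
  print(u,[(v,*(S[v,u]*1000).round(0),(P[v,u,2]*1000).round(0)) for v in range(226,300,4)])
# scene camera: min-z of gripper points within tab column
d=np.load("pics/s2.npz");P=d["P"]
S=(P[...,:2]-O)@np.array([[np.cos(a),-np.sin(a)],[np.sin(a),np.cos(a)]])
m=(abs(S[...,0])<.03)&(S[...,1]>.01)&(S[...,1]<.06)
z=P[...,2][m];print(np.histogram(z,np.arange(.095,.2,.005)))
```

```text
265 [(226, np.float64(-5.0), np.float64(45.0), np.float64(106.0)), (230, np.float64(-5.0), np.float64(45.0), np.float64(111.0)), (234, np.float64(-5.0), np.float64(42.0), np.float64(111.0)), (238, np.float64(-5.0), np.float64(40.0), np.float64(111.0)), (242, np.float64(-5.0), np.float64(38.0), np.float64(111.0)), (246, np.float64(-5.0), np.float64(36.0), np.float64(112.0)), (250, np.float64(-5.0), np.float64(33.0), np.float64(111.0)), (254, np.float64(-4.0), np.float64(41.0), np.float64(134.0)), (258, np.float64(-4.0), np.float64(41.0), np.float64(139.0)), (262, np.float64(-4.0), np.float64(42.0), np.float64(145.0)), (266, np.float64(-4.0), np.float64(41.0), np.float64(148.0)), (270, np.float64(-4.0), np.float64(41.0), np.float64(151.0)), (274, np.float64(-4.0), np.float64(42.0), np.float64(156.0)), (278, np.float64(-4.0), np.float64(41.0), np.float64(158.0)), (282, np.float64(-4.0), np.float64(41.0), np.float64(162.0)), (286, np.float64(-4.0), np.float64(41.0), np.float64(164.0)), (290, np.float64(-4.0), np.float64(42.0), np.float64(168.0)), (294, np.float64(-3.0), np.float64(42.0),
[... 2016 characters left out ...]
t64(5.0), np.float64(41.0), np.float64(155.0)), (278, np.float64(5.0), np.float64(42.0), np.float64(159.0)), (282, np.float64(5.0), np.float64(41.0), np.float64(162.0)), (286, np.float64(4.0), np.float64(41.0), np.float64(165.0)), (290, np.float64(4.0), np.float64(41.0), np.float64(168.0)), (294, np.float64(4.0), np.float64(42.0), np.float64(173.0)), (298, np.float64(4.0), np.float64(42.0), np.float64(175.0))]
(array([108, 147,  53, 135,   1,   0,   0,   1,   6,  16,  11,  18,  13,
         6,  12,   5,  24,  41,  44,  18]), array([0.095, 0.1  , 0.105, 0.11 , 0.115, 0.12 , 0.125, 0.13 , 0.135,
       0.14 , 0.145, 0.15 , 0.155, 0.16 , 0.165, 0.17 , 0.175, 0.18 ,
       0.185, 0.19 , 0.195]))
```

Tips are measured at z≈0.133 by both wrist and scene cameras, while the TCP reads 0.107. So the fingertips end about 26 mm *behind* the reported TCP, not 11 mm ahead as stated. In plan they are right. The tab is still up (0.112), so I continue down by the measured tip, guarded by force.

Run:
```python
from h import *
ctrl.servo_line(W(0,.03,.090),ORI,speed=.03)
f0=np.array(ctrl.read_wrist_force()); print(f0)
for z in np.arange(.0885,.066,-.001):
    ctrl.servo_line(W(0,.03,z),ORI,speed=.015)
    f=np.array(ctrl.read_wrist_force())-f0
    print(round(z,4),np.array(ctrl.read_tcp_pos()).round(4)[2],f.round(1),round(ctrl.read_time(),2))
    if f[2]>14: break
c,P=shot("wrist","w3")
```

```text
[ 0.92741492 -0.30818811  0.41670333]
0.0885 0.0886 [-1.2  0.4 -0.4] 8.67
0.0875 0.0875 [-1.   0.9 -0.4] 8.92
0.0865 0.0866 [-0.9  0.   3.2] 9.17
0.0855 0.0855 [-1.1  0.3  2.6] 9.42
0.0845 0.0845 [-0.7  0.6  2.6] 9.67
0.0835 0.0835 [-0.7  0.2  2.7] 9.92
0.0825 0.0825 [-0.5  0.6  2.1] 10.17
0.0815 0.0815 [0.2 0.7 1.6] 10.42
0.0805 0.0805 [-0.4  0.5  2.5] 10.67
0.0795 0.0795 [-0.7  0.9  2.5] 10.92
0.0785 0.0787 [-0.8 -0.1  7.6] 11.17
0.0775 0.0784 [-5.1  0.7 22.5] 11.42
```

Run:
```python
from h import *
d=np.load("pics/w3.npz");P=d["P"]
S=(P[...,:2]-O)@np.array([[np.cos(a),-np.sin(a)],[np.sin(a),np.cos(a)]])
for y0,y1,x0,x1 in [(.06,.1,-.03,.03),(.043,.046,-.015,.015),(.03,.045,-.018,-.013),(.03,.045,.013,.018)]:
  m=(S[...,0]>x0)&(S[...,0]<x1)&(S[...,1]>y0)&(S[...,1]<y1)&(P[...,2]<.12)
  print(m.sum(),np.percentile(P[...,2][m],[10,50,90]).round(4) if m.sum() else 0)
# raise clear and look
ctrl.servo_line(W(0,.03,.12),ORI,speed=.1)
c,P=shot("wrist","w4"); print(ctrl.read_time())
S=(P[...,:2]-O)@np.array([[np.cos(a),-np.sin(a)],[np.sin(a),np.cos(a)]])
for n,y0,y1 in [("tab",.035,.044),("deck",.06,.1),("plate",-.01,.005)]:
  m=(abs(S[...,0])<.016)&(S[...,1]>y0)&(S[...,1]<y1)&(P[...,2]<.12); print(n,m.sum(),np.median(P[...,2][m]) if m.sum() else 0)
cv2.imwrite("pics/w4c.png",cv2.resize(c["img"][120:330,140:420,::-1],None,fx=2,fy=2))
```

```text
11327 [0.0986 0.0995 0.1003]
436 [0.1002 0.1016 0.1025]
285 [0.1013 0.1022 0.1031]
281 [0.1011 0.1019 0.1029]
12.0917
tab 748 0.1025807230114465
deck 3772 0.09947518118333315
plate 0 0
```

View pics/w4c.png

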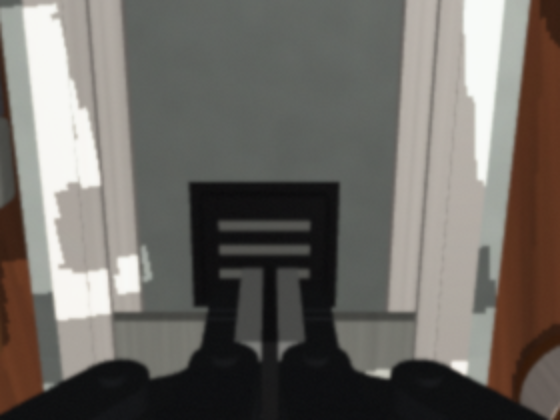

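The tab now reads 3 mm above the deck (0.1026 vs 0.0995) and the hard stop was felt, so it is fully in. The stop puts the tip at TCP+24.5 mm. Now I go behind the ledge.

Run:
```python
from h import *
ctrl.servo_line(W(0,.03,.155),ORI,speed=.15)
ctrl.servo_line(W(0,-.090,.155),ORI,speed=.15)
f0=np.array(ctrl.read_wrist_force())
yd=np.array([-np.sin(a),np.cos(a),0]); 
for z in (.12,.11,.104,.100,.0965):
    ctrl.servo_line(W(0,-.090,z),ORI,speed=.05)
    f=np.array(ctrl.read_wrist_force())-f0; print(z,f.round(1))
    if abs(f).max()>8: break
else:
  for y in np.arange(-.086,-.05,.004):
    ctrl.servo_line(W(0,y,.0965),ORI,speed=.03)
    f=np.array(ctrl.read_wrist_force())-f0; print(round(y,3),f.round(1),round(float(f@yd),1),round(ctrl.read_time(),2))
    if abs(f).max()>15: break
shot("scene","s5"); c,P=shot("top","t5")
s=cv2.imread("pics/s5.png")[120:290,190:370]; cv2.imwrite("pics/s5c.png",cv2.resize(s,None,fx=3,fy=3))
```

```text
0.12 [ 1.9 -1.  -1.1]
0.11 [ 2.  -0.9 -0.6]
0.104 [ 1.3 -1.2  0.5]
0.1 [ 1.1 -0.9 -0.4]
0.0965 [ 1.2 -2.  -0.7]
-0.086 [ 1.5 -1.   0.2] -0.8 15.68
-0.082 [ 1.3 -0.7  0.1] -0.5 15.96
-0.078 [ 1.4 -0.7 -0.3] -0.6 16.24
-0.074 [ 1.6 -1.1  0.1] -0.8 16.52
-0.07 [ 0.8 -0.9 -0.6] -0.8 16.81
-0.066 [ 1.7 -1.2 -0.4] -1.0 17.09
-0.062 [ 1.1 -0.4 -0.3] -0.3 17.38
-0.058 [ 0.6  0.  -0.6] 0.1 17.66
-0.054 [ 1.3 -0.5 -1.3] -0.3 17.94
```

View pics/s5c.png

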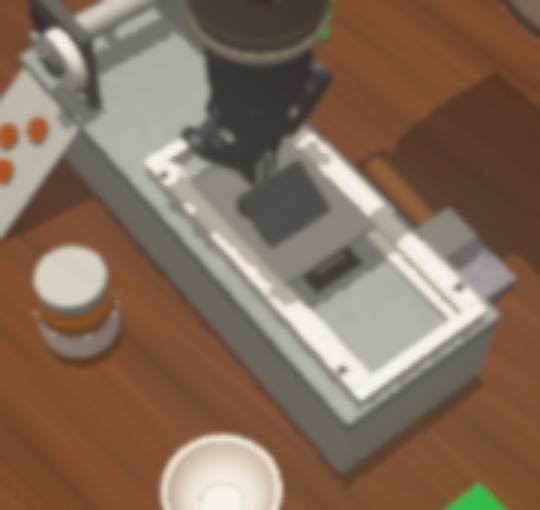

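The fingers sit just at the back edge of the ledge (scene crop about (255,180)). I check with depth whether the cover has moved.

Run:
```python
from h import *
Rm=np.array([[np.cos(a),-np.sin(a)],[np.sin(a),np.cos(a)]])
for f in ("top","t5","scene","s5"):
  d=np.load(f"pics/{f}.npz");P=d["P"];S=(P[...,:2]-O)@Rm;Z=P[...,2]
  col=(abs(S[...,0])<.02)
  out=[]
  for y in np.arange(-.11,.06,.006):
    m=col&(abs(S[...,1]-y)<.003); out.append((int(round(y*1000)),round(float(np.median(Z[m]))*1000) if m.sum()>3 else None))
  print(f,out)
```

```text
top [(-110, 112), (-104, 113), (-98, 113), (-92, 114), (-86, 113), (-80, 112), (-74, 113), (-68, 113), (-62, 133), (-56, 131), (-50, 127), (-44, 124), (-38, 122), (-32, 118), (-26, 116), (-20, 113), (-14, 113), (-8, 113), (-2, 113), (4, 113), (10, 111), (16, 112), (22, 113), (28, 114), (34, 113), (40, 113), (46, 111), (52, 101), (58, 101)]
t5 [(-110, 584), (-104, 565), (-98, 543), (-92, 543), (-86, 543), (-80, 543), (-74, 543), (-68, 543), (-62, 543), (-56, 543), (-50, 543), (-44, 544), (-38, 543), (-32, 544), (-26, 543), (-20, 543), (-14, 543), (-8, 543), (-2, 543), (4, 578), (10, 579), (16, 576), (22, 533), (28, None), (34, None), (40, None), (46, None), (52, None), (58, None)]
scene [(-110, 111), (-104, 112), (-98, 112), (-92, 112), (-86, 111), (-80, 112), (-74, None), (-68, 131), (-62, 132), (-56, 129), (-50, 125), (-44, 123), (-38, 119), (-32, 116), (-26, 113), (-20, 112), (-14, 112), (-8, 112), (-2, 112), (4, 111), (10, 111), (16, 111), (22, 111), (28, 112), (34, 111), (40, 111), (46, 104), (52, 100), (58, 100)]
s5 [(-110, 100), (-104, 545), (-98, 542), (-92, 543), (-86, 542), (-80, 542), (-74, 542), (-68, 542), (-62, 541), (-56, 541), (-50, 541), (-44, 178), (-38, 206), (-32, 226), (-26, 416), (-20, 274), (-14, 338), (-8, 361), (-2, 560), (4, 568), (10, 566), (16, 554), (22, 500), (28, 112), (34, 104), (40, 103), (46, 101), (52, 100), (58, 100)]
```

The cover's leading edge is now at about y +30 (was +10), over the pressed tab, so it is sliding with low force. I push on.

Run:
```python
from h import *
for y in np.arange(-.046,.0401,.008).tolist()+[.040]:
    ctrl.servo_line(W(0,y,.0965),ORI,speed=.04)
    f=np.array(ctrl.read_wrist_force()); print(round(y,3),np.array(ctrl.read_tcp_pos()).round(4),f.round(1),round(ctrl.read_time(),2))
    if abs(f).max()>25: break
ctrl.wait(.4)
ctrl.servo_line(W(0,y-.02,.0965),ORI,speed=.08)
ctrl.servo_line(W(0,y-.02,.19),ORI,speed=.15)
ctrl.servo_line(W(0,y-.1,.28),ORI,speed=.2)
shot("wrist","w6"); shot("scene","s6"); print(ctrl.read_time())
Rm=np.array([[np.cos(a),-np.sin(a)],[np.sin(a),np.cos(a)]])
for f in ("w6","s6"):
  d=np.load(f"pics/{f}.npz");P=d["P"];S=(P[...,:2]-O)@Rm;Z=P[...,2]
  print(f,[(int(round(y*1000)),round(float(np.median(Z[m]))*1000) if m.sum()>3 else None) for y in np.arange(-.11,.15,.006) for m in [(abs(S[...,0])<.02)&(abs(S[...,1]-y)<.003)]])
```

```text
-0.046 [ 0.5176 -0.0031  0.0965] [ 0.4  0.6 -0.2] 18.39
-0.038 [0.5187 0.0048 0.0965] [-0.4 -0.3 -0.2] 18.74
-0.03 [0.5197 0.0127 0.0965] [ 0.7 -0.2 -0.2] 19.09
-0.022 [0.5207 0.0207 0.0965] [ 1.1 -0.8 -0.3] 19.44
-0.014 [0.5218 0.0286 0.0965] [ 0.4  0.9 -0.1] 19.79
-0.006 [0.5228 0.0365 0.0965] [ 0.7 -0.3 -0.1] 20.14
0.002 [0.5238 0.0445 0.0965] [-0.5  0.3  0.3] 20.49
0.01 [0.5248 0.0524 0.0965] [ 0.3 -0.2  0.3] 20.84
0.018 [0.5259 0.0604 0.0965] [-0.3  0.   1.3] 21.19
0.026 [0.5269 0.0683 0.0965] [-0.2 -0.4 -0. ] 21.54
0.034 [0.5279 0.0763 0.0965] [ 0.1  0.2 -0.4] 21.89
0.04 [0.5286 0.0821 0.0965] [-0.6  0.3 -0.4] 22.19
24.6167
w6 [(-110, 100), (-104, 99), (-98, 99), (-92, 89), (-86, 81), (-80, 82), (-74, 96), (-68, 341), (-62, 340), (-56, 340), (-50, 355), (-44, 383), (-38, 397), (-32, 90), (-26, 81), (-20, 81), (-14, 82), (-8, 100), (-2, 99), (4, 100), (10, 112), (16, 111), (22, 112), (28, 112), (34, 111), (40, 111), (46, 111), (52, 127), (58, 131), (64, 128), (70, 125), (76, 121), (82, 118), (88, 116), (94, 113), (100, 111), (106, 112), (112, 111), (118, 111), (124, None), (130, None), (136, None), (142, None), (148, None)]
s6 [(-110, 100), (-104, 100), (-98, 100), (-92, 90), (-86, 82), (-80, None), (-74, 98), (-68, 100), (-62, 97), (-56, 95), (-50, 350), (-44, 382), (-38, 400), (-32, 92), (-26, 457), (-20, 502), (-14, 547), (-8, 101), (-2, 100), (4, 110), (10, 112), (16, 111), (22, 112), (28, 112), (34, 112), (40, 112), (46, None), (52, 132), (58, 132), (64, 128), (70, 124), (76, 122), (82, 119), (88, 116), (94, 113), (100, 112), (106, 112), (112, 112), (118, 112), (124, 110), (130, 110), (136, 116), (142, 111), (148, 54)]
```

View pics/w6.png

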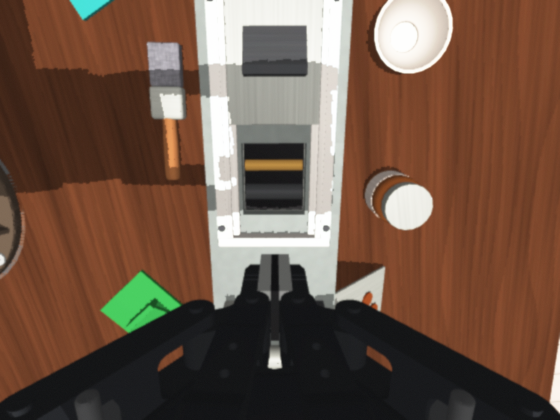

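View pics/s6.png

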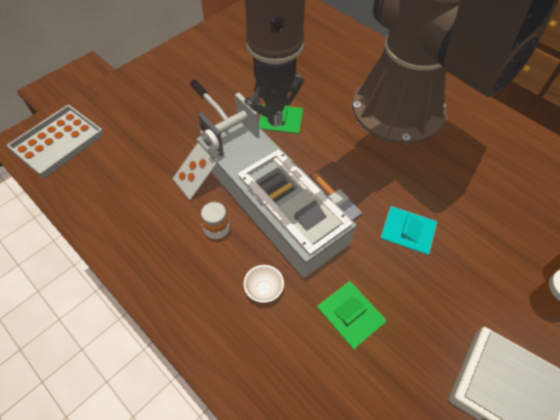

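Both views show the bay fully open (wrist view, opening at (273,178)), and the cover flat with its back edge at y≈+6, so its origin is at about +66 mm. The bystanders look unmoved and the gripper is clear in the air. I hand the job in.

Run:
```python
from h import *
ctrl.sign_off(); print(ctrl.read_time())
```

```text
the job is handed in; nothing more can be done
the job is handed in; nothing more can be done
```

The cutter bay is open and the job is handed in. I pressed the snap tab to its hard stop, then pushed the steel cover by its ledge over the tab; the arm was clear by 24.6 s.

**Last checks (depth from the wrist and scene cameras):**
- **Cover:** its origin is at about slicer y +66 mm, where +50 mm is needed. It lies flat, with its top 112 mm above the table. The opening is completely uncovered.
- **Snap tab:** it read 3 mm above the deck just after pressing. It is now hidden under the cover, so I could not re-measure it at the end.
- **Bystanders:** the jar, dish and brush look unmoved in the pictures. I did not measure their positions again.
- **Robot:** the gripper was in free air, touching nothing.

**What disagreed with the description:**
- **Fingertips:** with the gripper shut, they end about 25 mm behind the reported TCP, not 11 mm ahead of it. My first press therefore ended in empty air. I corrected this using camera depth and the contact force.
- **Forces:** readings were lower than stated. The tab showed about 2.5 N on the way down (6 to 8 N stated), then 22 N at the stop. Sliding stayed within the sensor's noise of about 1 N (2 to 6 N stated), so I confirmed the cover's motion with the cameras rather than by force.

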